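# Snap the dust cap onto the banding wheel's hub

### The arm

A 6-joint arm with a two-finger parallel gripper is mounted at the origin on the work surface. World frame = base frame: x ahead of the robot, y to its left, z up, the work surface at z = 0. Lengths are in m, angles in degrees, forces in N, time in s.
With the tool pointing down it reaches from about 0.35 to 0.85 m from the base axis. Payload 8.1 kg.
Tool frame: the origin (TCP) lies on the centre line of the jaws, within the pads' length; the fingertips stand 22 mm ahead of it and the grasp point (between the pads) lies 3 mm ahead of it; z points along the fingers, y is the direction in which the jaws open and shut (so a half turn about z gives the same grasp; the last joint's range is limited). The gripper opens to 93 mm and grips with 3 to 60 N. Pads are 15 mm wide; open, the fingers measure 128 mm over their backs; the gripper's body (75 mm by 188 mm) begins 65 mm behind the grasp point.
Start: joints at [59.45, 7.471, 85.268, -0, 87.261, -4.893], TCP at [0.26, 0.541, 0.241] pointing down, gripper open.
Joint ranges: [-169.43, 169.43], [-51.17, 129.36], [1.28, 143.12], [-76.62, 256.62], [0, 156.53], [-152.29, 152.29]. Speed limits (degrees/s): [136.94, 136.94, 159.86, 180, 180, 180].

### API

Orientations are given as a 3x3 rotation matrix whose columns are the frame's x, y, z axes.
In Python, from bench import r gives the robot as it stands.
- The arm moves only by the tool step_arm, never from a script. Its argument "targets" is a list of rows, each an object of numbers: "x", "y", "z": the shift along the tool's x, y, z in mm; "rx", "ry", "rz": the turn, a rotation vector about the tool's x, y, z in degrees. In form: [{"x": .., "y": .., "z": .., "rx": .., "ry": .., "rz": ..}, ...]. A call has 1 to 8 rows; each row is the pose to reach, as a shift and turn from the pose commanded when the call began, along the tool's axes at that moment; what a row does not reach only later rows make up. A row lasts 1/10 s, in which the tool goes at most 50 mm and 8.59 degrees, less where a joint would pass 70% of its speed; a pose out of reach is approached as far as the arm can. A call with a gripper value outside its range is refused whole. "grip" is the opening, from -1 (shut) to 1 (fully open), set as the call begins (left out, the last holds). The fingers move at their own pace and stop on an object; "force" is the grip in N (left out, the last holds). Time passes only in rows, so rows that repeat a pose let the fingers close. It gives the time, the measured TCP pose, the force and the opening at its end, in the units of the state.
- r.sense(): the state, without advancing time (a new reading comes with each control period).
- r.grab_frame(name): name is "scene" or "top" or "wrist"; returns the picture (384x512x3 uint8, blue, green, red); there is no depth.
- r.camera_info(name): a dict with "fx", "fy", "cx", "cy" (pixels), "dist_coeffs" ([k1, k2, p1, p2, k3] as OpenCV has them; the pictures are not rectified), "world_from_camera" (4x4, takes a point from camera to world coordinates); the wrist camera has in their place "hand_eye" (4x4, takes a point from camera to tool coordinates, whose origin is the TCP and whose axes are the flange's). Camera axes: x right, y up, looking along -z (the intrinsics and any distortion apply to the point x, -y, -z); pixel columns grow to the right and rows downward; lengths in m; the calibration is good to about 2 mm. A picture is of the moment at which its call begins: read the wrist's pose just before it. camera_info takes no time and is no camera call.
- r.hand_in(): hands the job in, once; it reports no verdict.
The state is a dict: "clock": time; "joint_pos": joint angles; "joint_vel": joint speeds; "tau": joint torques, N m; "tcp_pos": TCP position; "tcp_rot": TCP orientation; "ft_force": force on the tool from outside, world axes, zero at the start; "moment": the same for the moment, N m; "width": opening from 0.0 (shut) to 1.0 (fully open).
Only numpy, scipy, OpenCV 4.12 (cv2) and the standard library are available. Lean on these libraries where they do the work, as an engineer would, in place of code of your own. Each camera call takes 0.05 s, during which the arm holds its last target.

### The job

A gauge pointer hangs over the hub of the white banding wheel: swing it up by its green disc until it stands nearly upright and leave it there. Then take the yellow snap cap, put it open side down over the steel hub stud and push until it clicks, and keep pushing after the force drops so that its rim sits fully home on the hub plate; finish while still holding the cap pressed down with a firm push (about 10 N). Leave the glaze jar, the pinch pot and the clay figure where they stand.

Things in the scene. Friction and masses are not known exactly. Their poses are not given: they have to be found in the camera images.
- wheel: Low banding wheel (sculptor's turntable), fixed to the table, not turning. Origin: centre of its foot on the table. Its white head, 170 mm across, has its top 70 mm above the table; a hub plate and a stud stand in the middle. Outside the head, 100 mm from the axis along the wheel's own +y, stands a steel post 14 mm across; its fork (20 x 22 mm) ends 147 mm above the table and carries the pointer.
- seat: The dark hub plate, fixed on the wheel around the stud, 52 mm across and 6 mm thick; origin at the centre of its underside.
- hub_seat (a point): Centre of the top face of the hub plate, on the stud's axis, 76 mm above the table: the cap's origin is here when the cap is fully home.
- gauge (a joint): Hinge of the gauge pointer (rad): 0 = level, reaching from the post to above the stud; grows as the pointer swings up, 1.57 would be straight up, stop at 1.4. Starts between 0 and 0.3. Light friction (0.07 N m, about 1 N at the disc) keeps it where it is left. The pointer is an 8 x 8 mm aluminium bar reaching 100 mm from the hinge, with a black rubber tip.
- gauge_hinge (a point): Point on the pointer's hinge axis, on top of the post, 135 mm above the table. The hinge axis is level, along the wheel's own x.
- gauge_disc (a point): Centre of the green disc on the pointer, 65 mm from the hinge: 24 mm across, 12 mm thick, its flat faces square to the hinge axis (pinch these two faces, from above). It moves with the pointer. Below it is only the wheel's head, 65 mm down when level; the bar goes on 35 mm past it.
- stud_top (a point): Centre of the top of the steel stud, 28 mm above the hub plate. The stud is 23 mm across, its last 12 mm taper to 12 mm. Four brass spring balls stick out 4.5 mm from its side, centred 11 mm above the plate. The cap's bead meets them 14 mm above home, passes with up to about 10 N, snaps over 8 mm above home, then the force drops; the last 3 mm are free down to the hard stop on the plate.
- cap: Yellow plastic snap cap with a thin black line, loose, standing on the table open side down. Round, 42 mm across, 36 mm tall, 28 to 56 g. Origin: centre of its open rim (underside); z up to the closed top. Inside 36 mm across and 32 mm deep, with a bead at the mouth that narrows it to 27 mm. Stands fully home with its rim flat on the hub plate.
- glaze_jar: Green glass jar with a steel lid, 52 mm across, 68 mm tall, 220 g, loose; origin at the centre of its underside. Leave it alone.
- pinch_pot: Terracotta bowl, 60 mm across, 45 mm tall, 150 g, loose; origin at the centre of its underside. Leave it alone.
- figure: Grey clay figure, 68 mm across at the foot, 110 mm tall, 350 g, loose; origin at the centre of its underside. Leave it alone.

How it is judged:
By the outcome, as a careful person would: the job done as asked, in the order asked, and still so for the second after the job is handed in, while the arm keeps its last pose, push and grip.
It also fails if it takes over 51 s, if anything falls off the work surface, if the arm or the gripper's body presses on something with over 40 N, if the wrist force passes 120 N, or if a joint passes its speed limit or range.

## Working session

There is one attempt and no reset: what is moved stays moved. The work goes in short steps, Python scripts to look and compute and a tool call to move; the robot and the scene stay as the last step left them, time stands still between calls to the robot, and variables do not carry over. Pictures are saved under pics/ and viewed, and the job is handed in when it is done.

Besides the shell and the picture viewer there is one more tool, called after ">>>" in YAML: its name, and indented under it one key for each argument. step_arm: Moves the arm, as the interface text tells. Its arguments: {"type":"object","properties":{"targets":{"type":"array"},"grip":{"type":"number"},"force":{"type":"number"}},"required":["targets"]}

```bash
mkdir -p pics; ls
python3 - <<'E'
from bench import r
import cv2
s=r.sense(); print({k:s[k] for k in('clock','tcp_pos','tcp_rot','ft_force','width')})
for n in('scene','top','wrist'):
    print(n,r.camera_info(n)); cv2.imwrite(f'pics/{n}0.png',r.grab_frame(n))
E
```

```text
pics
{'clock': 0.0, 'tcp_pos': array([0.25951483, 0.54039307, 0.23962162]), 'tcp_rot': array([[-9.01402028e-01,  4.32982218e-01, -8.84968681e-04],
       [ 4.32983105e-01,  9.01400680e-01, -1.56333299e-03],
       [ 1.20815984e-04, -1.79236802e-03, -9.99998386e-01]]), 'ft_force': array([-1.17221563,  0.80518073, -0.41769376]), 'width': 0.9984875246476109}
scene {'fx': 372.52465992240127, 'fy': 372.52465992240127, 'cx': 251.29523648421102, 'cy': 194.25618260194676, 'dist_coeffs': array([0.03673189, 0.        , 0.        , 0.        , 0.        ]), 'world_from_camera': array([[-0.82228498, -0.35907563,  0.44148851,  0.94531111],
       [ 0.56895466, -0.50272004,  0.65081729,  0.51210041],
       [-0.01174751,  0.78634423,  0.6176769 ,  0.66916052],
       [ 0.        ,  0.        ,  0.        ,  1.        ]])}
top {'fx': 412.72486670581014, 'fy': 412.72486670581014, 'cx': 258.5579723840349, 'cy': 192.63840976987885, 'dist_coeffs': array([-0.13797702,  0.        ,  0.        ,  0.        ,  0.        ]), 'world_from_camera': array([[ 0.01652299,  0.99041856, -0.13710604,  0.47129579],
       [-0.99975625,  0.01435688, -0.01677279, -0.06540789],
       [-0.01464367,  0.13734976,  0.99041436,  0.92168493],
       [ 0.        ,  0.        ,  0.        ,  1.        ]])}
wrist {'fx': 328.8008630665575, 'fy': 328.8008630665575, 'cx': 252.166418670742, 'cy': 193.25676262731702, 'dist_coeffs': array([-0.00711571,  0.        ,  0.        ,  0.        ,  0.        ]), 'hand_eye': array([[-9.09710095e-04,  9.57980247e-01,  2.86832736e-01,
         8.03893952e-02],
       [ 9.99999011e-01,  1.17919153e-03, -7.66763942e-04,
        -1.55649647e-04],
       [-1.07277544e-03,  2.86831755e-01, -9.57980372e-01,
        -1.44662535e-01],
       [ 0.00000000e+00,  0.00000000e+00,  0.00000000e+00,
         1.00000000e+00]])}
```

View pics/scene0.png

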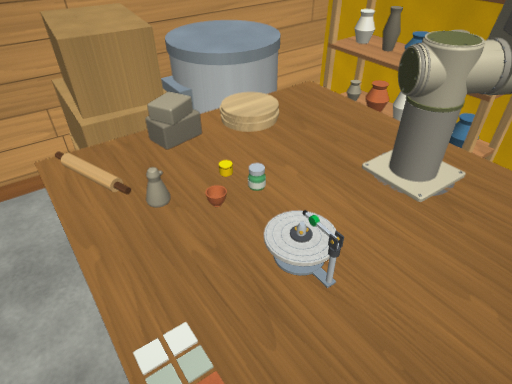

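View pics/top0.png

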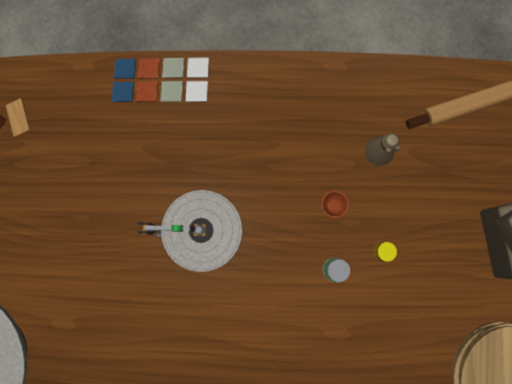

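View pics/wrist0.png

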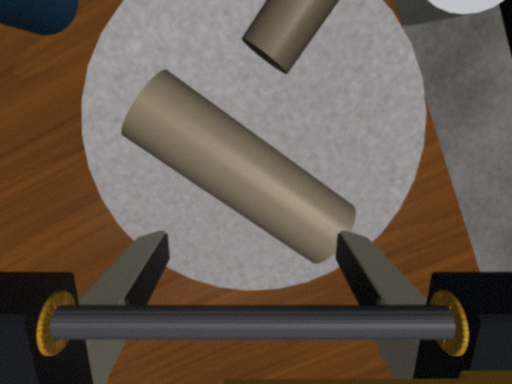

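Run:
```python
import cv2,numpy as np
a=cv2.imread('pics/top0.png');b=cv2.imread('pics/scene0.png')
cv2.imwrite('pics/topc.png',cv2.resize(a[180:280,130:250],None,fx=6,fy=6,interpolation=cv2.INTER_CUBIC))
cv2.imwrite('pics/topcap.png',cv2.resize(a[130:290,310:420],None,fx=3.5,fy=3.5,interpolation=cv2.INTER_CUBIC))
cv2.imwrite('pics/scc.png',cv2.resize(b[195:295,250:360],None,fx=6,fy=6,interpolation=cv2.INTER_CUBIC))
cv2.imwrite('pics/sccap.png',cv2.resize(b[140:220,130:280],None,fx=5,fy=5,interpolation=cv2.INTER_CUBIC))
```

```text
(no output)
```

View pics/topc.png

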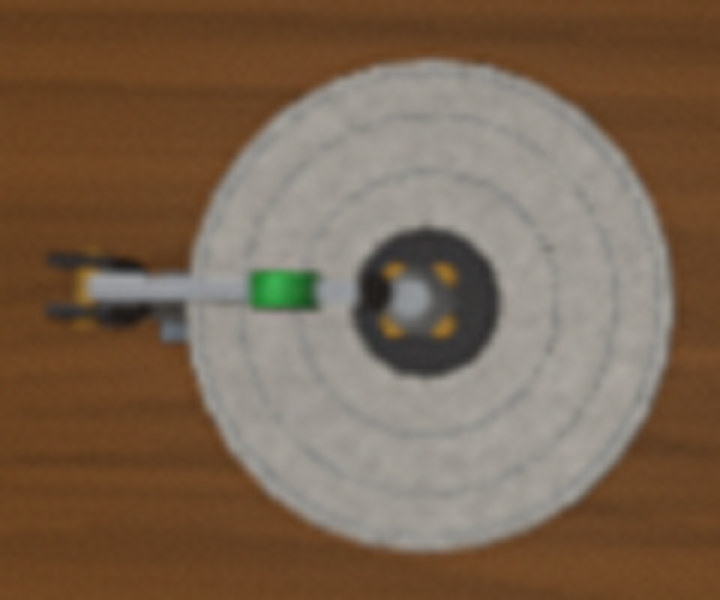

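View pics/topcap.png

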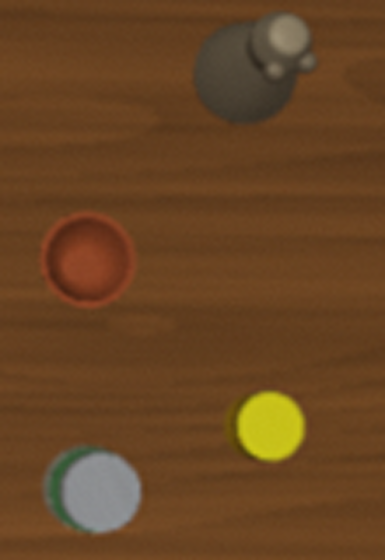

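View pics/scc.png

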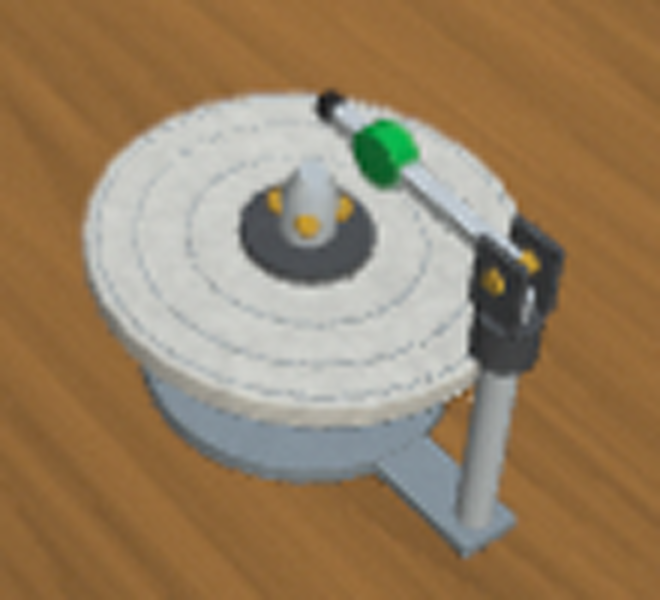

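View pics/sccap.png

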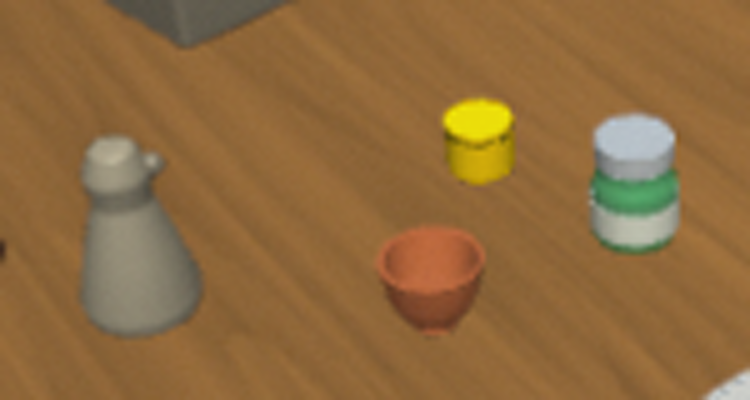

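```bash
cat > h.py <<'E'
import numpy as np,cv2
from bench import r
def ray(n,u,v,T=None):
    c=r.camera_info(n);K=np.array([[c['fx'],0,c['cx']],[0,c['fy'],c['cy']],[0,0,1]])
    p=cv2.undistortPoints(np.array([[[u,v]]],float),K,c['dist_coeffs'])[0,0]
    M=c['world_from_camera'] if T is None else T@c['hand_eye']
    d=M[:3,:3]@np.array([p[0],-p[1],-1.]);return M[:3,3],d/np.linalg.norm(d)
def tri(rays):
    A=np.zeros((3,3));b=np.zeros(3)
    for o,d in rays:
        P=np.eye(3)-np.outer(d,d);A+=P;b+=P@o
    x=np.linalg.solve(A,b);return x,[np.linalg.norm((np.eye(3)-np.outer(d,d))@(x-o))*1000 for o,d in rays]
def atz(ry,z):
    o,d=ry;return o+d*(z-o[2])/d[2]
def crop(X,Y,s,x0,y0): return (X+.5)/s-.5+x0,(Y+.5)/s-.5+y0
def T(s):
    M=np.eye(4);M[:3,:3]=s['tcp_rot'];M[:3,3]=s['tcp_pos'];return M
def proj(n,p,Tm=None):
    c=r.camera_info(n);K=np.array([[c['fx'],0,c['cx']],[0,c['fy'],c['cy']],[0,0,1]])
    M=c['world_from_camera'] if Tm is None else Tm@c['hand_eye']
    q=np.linalg.inv(M)@np.append(p,1);q=np.array([q[0],-q[1],-q[2]])
    return cv2.projectPoints(q[None],np.zeros(3),np.zeros(3),K,c['dist_coeffs'])[0].ravel()
E
python3 - <<'E'
from h import *
np.set_printoptions(precision=4,suppress=True)
tc=lambda X,Y:ray('top',*crop(X,Y,6,130,180))
sc=lambda X,Y:ray('scene',*crop(X,Y,6,250,195))
for n,a,b in [('stud',(411,299),(315,163)),('disc',(284,290),(386,154)),('hinge',(88,287),(513,273)),('plate',(427,302),(308,232)),('tip',(376,290),(330,106))]:
    print(n,*tri([tc(*a),sc(*b)]))
print('plate z76 top',atz(tc(427,302),.076),'scene',atz(sc(308,232),.076), 'stud104',atz(tc(411,299),.104),atz(sc(315,163),.104))
a=ray('top',*crop(270,426,3.5,310,130));b=ray('scene',*crop(480,122,5,130,140))
print('cap',*tri([a,b]),atz(a,.036),atz(b,.036))
for n,X,Y,z in[('jar',101,491,.068),('pot',88,260,.045),('fig',245,72,.0)]:print(n,atz(ray('top',*crop(X,Y,3.5,310,130)),z))
E
```

```text
stud [0.5085 0.0671 0.1075] [np.float64(0.3591597807771729), np.float64(0.359159780777249)]
disc [0.5093 0.1028 0.1387] [np.float64(0.13716620400423396), np.float64(0.13716620400437826)]
hinge [0.5098 0.1676 0.1334] [np.float64(0.7501295229584322), np.float64(0.7501295229585305)]
plate [0.5091 0.0673 0.0725] [np.float64(0.5114815213040076), np.float64(0.5114815213038604)]
tip [0.5096 0.0731 0.1402] [np.float64(0.3415931079048554), np.float64(0.3415931079048596)]
plate z76 top [0.5093 0.0664 0.076 ] scene [0.5112 0.0702 0.076 ] stud104 [0.5089 0.0675 0.104 ] [0.5055 0.0646 0.104 ]
cap [ 0.4699 -0.3286  0.0334] [np.float64(0.6666991996184566), np.float64(0.6666991996185518)] [ 0.4705 -0.3282  0.036 ] [ 0.4714 -0.3247  0.036 ]
jar [ 0.4319 -0.2175  0.068 ]
pot [ 0.5706 -0.2142  0.045 ]
fig [ 0.7018 -0.3278  0.    ]
```

```bash
cat >> h.py <<'E'
from scipy.spatial.transform import Rotation as Ro
np.set_printoptions(precision=4,suppress=True)
def Rg(psi,tilt=0):
    a=np.radians(psi);y=np.array([np.cos(a),np.sin(a),0]);z=np.array([0,0,-1.])
    R=np.column_stack([np.cross(y,z),y,z]); return Ro.from_euler('x',tilt,degrees=True).as_matrix()@R
def go(p,psi,tilt=0):
    s=r.sense();R=s['tcp_rot'];d=R.T@(np.array(p)-s['tcp_pos'])*1000
    rv=np.degrees(Ro.from_matrix(R.T@Rg(psi,tilt)).as_rotvec())
    print('t',s['clock'],'tcp',s['tcp_pos'],'F',s['ft_force'],'w',round(s['width'],3),'\nMOVE',d.round(1),'turn',rv.round(2),'q',s['joint_pos'].round(1))
def snap(n,name):
    s=r.sense();im=r.grab_frame(n);cv2.imwrite(f'pics/{name}.png',im);np.save(f'pics/{name}.npy',T(s));return im,T(s)
E
python3 -c "
from h import *
go([.51,.06,.31],0)"
```

```text
t 0.15 tcp [0.2596 0.5405 0.2398] F [ 0.0994 -0.2705  0.3692] w 0.998 
MOVE [-433.8 -324.8  -69.8] turn [-0.08  0.04 64.34] q [59.5  7.5 85.3  0.  87.3 -4.9]
```

>>> step_arm:
  targets:
    - {"x":-400,"y":-307,"z":-70,"rx":0,"ry":0,"rz":64.3}
    - {"x":-400,"y":-307,"z":-70,"rx":0,"ry":0,"rz":64.3}
    - {"x":-400,"y":-307,"z":-70,"rx":0,"ry":0,"rz":64.3}
    - {"x":-400,"y":-307,"z":-70,"rx":0,"ry":0,"rz":64.3}
    - {"x":-400,"y":-307,"z":-70,"rx":0,"ry":0,"rz":64.3}
    - {"x":-400,"y":-307,"z":-70,"rx":0,"ry":0,"rz":64.3}
    - {"x":-400,"y":-307,"z":-70,"rx":0,"ry":0,"rz":64.3}
    - {"x":-400,"y":-307,"z":-70,"rx":0,"ry":0,"rz":64.3}

```text
clock: 0.95
tcp_pos: [0.439, 0.1854, 0.2959]
tcp_rot: [[0.005, 1.0, 0.0], [1.0, -0.005, 0.0], [0.0, 0.0, -1.0]]
ft_force: [1.9, 0.2, 0.2]
width: 1.002
```

```bash
python3 -c "
from h import *
go([.51,.09,.31],0)"
```

```text
t 0.95 tcp [0.439  0.1854 0.2959] F [1.9322 0.1858 0.2477] w 1.002 
MOVE [-95.1  71.5 -14.1] turn [ 0.01 -0.01 -0.28] q [ 16.7 -12.9  99.3   0.   93.6  17. ]
```

>>> step_arm:
  targets:
    - {"x":-80,"y":66,"z":-12,"rz":-0.3}
    - {"x":-80,"y":66,"z":-12,"rz":-0.3}
    - {"x":-80,"y":66,"z":-12,"rz":-0.3}
    - {"x":-80,"y":66,"z":-12,"rz":-0.3}
    - {"x":-80,"y":66,"z":-12,"rz":-0.3}

```text
validation failed for argument at $.ta...
```

```bash
python3 -c "
from h import *
go([.51,.09,.31],0)
im,_=snap('wrist','w1')"
```

```text
t 0.95 tcp [0.439  0.1854 0.2959] F [1.9322 0.1858 0.2477] w 1.002 
MOVE [-95.1  71.5 -14.1] turn [ 0.01 -0.01 -0.28] q [ 16.7 -12.9  99.3   0.   93.6  17. ]
```

View pics/w1.png

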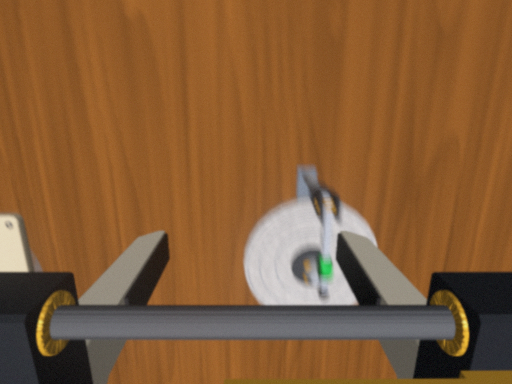

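The call was refused because each row needs all six keys. The wrist picture shows the stud at about (308,267), the disc at (326,267) and the post at (318,190). I'll move on to a view over the disc.

>>> step_arm:
  targets:
    - {"x":-110,"y":68,"z":-12,"rx":0,"ry":0,"rz":-0.3}
    - {"x":-110,"y":68,"z":-12,"rx":0,"ry":0,"rz":-0.3}
    - {"x":-110,"y":68,"z":-12,"rx":0,"ry":0,"rz":-0.3}
    - {"x":-110,"y":68,"z":-12,"rx":0,"ry":0,"rz":-0.3}
    - {"x":-110,"y":68,"z":-12,"rx":0,"ry":0,"rz":-0.3}

```text
clock: 1.5
tcp_pos: [0.5066, 0.0773, 0.3071]
tcp_rot: [[-0.005, 1.0, -0.001], [1.0, 0.005, 0.0], [0.0, -0.001, -1.0]]
ft_force: [-0.1, 0.1, 0.5]
width: 0.999
```

```bash
python3 -c "
from h import *
go([.51,.07,.31],0)
im,_=snap('wrist','w2')
cv2.imwrite('pics/w2c.png',cv2.resize(im[90:290,150:370],None,fx=3,fy=3,interpolation=cv2.INTER_CUBIC))"
```

```text
t 1.5 tcp [0.5066 0.0773 0.3071] F [-0.0786  0.1405  0.4535] w 0.999 
MOVE [-7.3  3.4 -2.9] turn [-0.06 -0.02  0.27] q [ 2.9 -7.2 93.1  0.  94.2  2.7]
```

View pics/w2c.png

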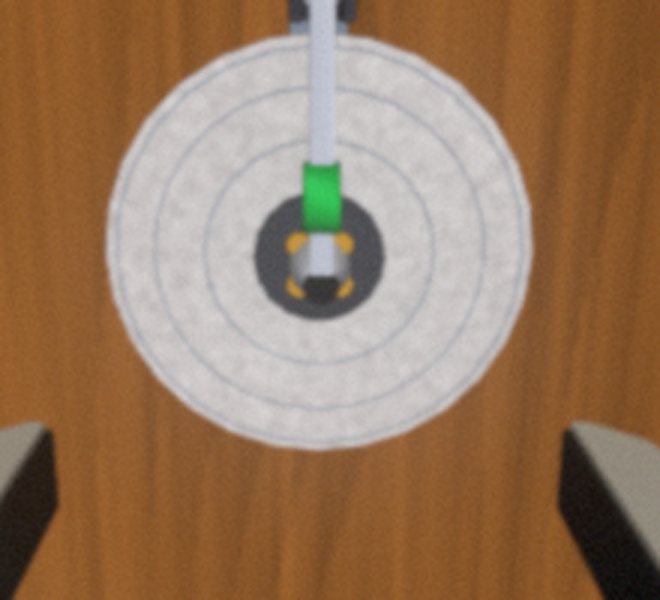

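```bash
python3 -c "
from h import *
M=np.load('pics/w2.npy')
w=lambda X,Y:ray('wrist',*crop(X,Y,3,150,90),M)
tc=lambda X,Y:ray('top',*crop(X,Y,6,130,180))
sc=lambda X,Y:ray('scene',*crop(X,Y,6,250,195))
print('plate',atz(w(319,255),.076), tri([w(319,255),tc(427,302),sc(308,232)]))
print('disc z.139',atz(w(322,199),.139),tri([w(322,199),tc(284,290),sc(386,154)]))
print('tip',tri([w(321,288),tc(376,290),sc(330,106)]))
e=cv2.fitEllipse(np.array([(107,245),(531,245),(319,37),(319,449),(168,98),(470,98),(168,388),(470,388)],np.float32));print(e)
print('head edges x',atz(w(107,245),.07),atz(w(531,245),.07),'y',atz(w(319,37),.07),atz(w(319,449),.07))
go([.5095,.1025,.30],0)
"
```

```text
plate [0.5105 0.068  0.076 ] (array([0.5097, 0.0674, 0.0729]), [np.float64(0.8708050530429272), np.float64(0.5010017093260453), np.float64(0.8811954396483971)])
disc z.139 [0.5106 0.1014 0.139 ] (array([0.5098, 0.1024, 0.1391]), [np.float64(1.272260307271454), np.float64(0.4822620220773185), np.float64(0.8462254547208506)])
tip (array([0.51  , 0.0729, 0.1405]), [np.float64(0.7809248612600843), np.float64(0.09427489322693756), np.float64(0.7634535699398505)])
((319.0, 242.9993133544922), (412.27752685546875, 424.3125), 90.0)
head edges x [0.4265 0.0703 0.07  ] [0.5945 0.071  0.07  ] y [0.5099 0.1501 0.07  ] [ 0.5111 -0.0174  0.07  ]
t 1.55 tcp [0.5063 0.078  0.3072] F [1.4519 1.2804 0.509 ] w 1.004 
MOVE [24.5  3.4  7.2] turn [-0.06 -0.02  0.35] q [ 3.  -7.2 93.1  0.  94.2  2.7]
```

>>> step_arm:
  targets:
    - {"x":24.5,"y":3.7,"z":40,"rx":0,"ry":0,"rz":0.3}
    - {"x":24.5,"y":3.7,"z":80,"rx":0,"ry":0,"rz":0.3}
    - {"x":24.5,"y":3.7,"z":120,"rx":0,"ry":0,"rz":0.3}
    - {"x":24.5,"y":3.7,"z":150,"rx":0,"ry":0,"rz":0.3}
    - {"x":24.5,"y":3.7,"z":160,"rx":0,"ry":0,"rz":0.3}
    - {"x":24.5,"y":3.7,"z":160,"rx":0,"ry":0,"rz":0.3}
    - {"x":24.5,"y":3.7,"z":160,"rx":0,"ry":0,"rz":0.3}

```text
clock: 2.25
tcp_pos: [0.511, 0.1026, 0.1494]
tcp_rot: [[-0.002, 1.0, 0.002], [1.0, 0.002, 0.0], [0.0, 0.002, -1.0]]
ft_force: [-0.5, -0.1, 0.9]
width: 1.0
```

```bash
python3 -c "
from h import *
go([.51,.1024,.147],0)
im,_=snap('wrist','w3')
im,_=snap('scene','s3')
cv2.imwrite('pics/s3c.png',cv2.resize(im[150:310,230:430],None,fx=4,fy=3.7,interpolation=cv2.INTER_CUBIC))"
```

```text
t 2.25 tcp [0.511  0.1026 0.1494] F [-0.4561 -0.115   0.8755] w 1.0 
MOVE [-0.2 -1.   2.4] turn [ 0.12 -0.02  0.1 ] q [  5.7  -1.3 104.    0.   77.1   5.6]
```

View pics/w3.png

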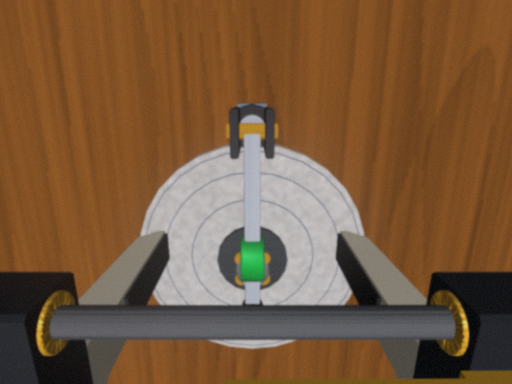

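View pics/s3c.png

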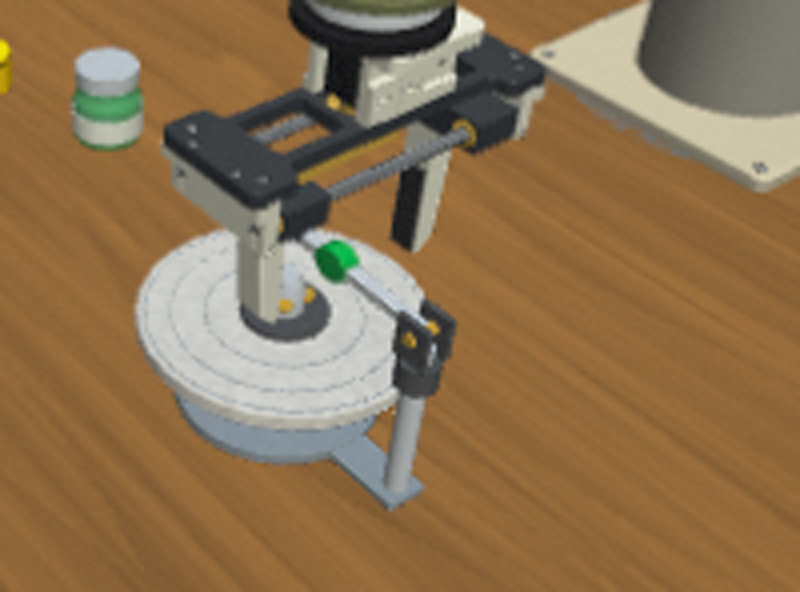

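>>> step_arm:
  targets:
    - {"x":0,"y":-0.6,"z":2,"rx":0,"ry":0,"rz":0}
    - {"x":0,"y":-0.6,"z":2,"rx":0,"ry":0,"rz":0}
    - {"x":0,"y":-0.6,"z":2,"rx":0,"ry":0,"rz":0}
    - {"x":0,"y":-0.6,"z":2,"rx":0,"ry":0,"rz":0}
    - {"x":0,"y":-0.6,"z":2,"rx":0,"ry":0,"rz":0}
    - {"x":0,"y":-0.6,"z":2,"rx":0,"ry":0,"rz":0}
    - {"x":0,"y":-0.6,"z":2,"rx":0,"ry":0,"rz":0}
    - {"x":0,"y":-0.6,"z":2,"rx":0,"ry":0,"rz":0}
  grip: -1
  force: 12

```text
clock: 3.15
tcp_pos: [0.5097, 0.1019, 0.1456]
tcp_rot: [[-0.001, 1.0, 0.0], [1.0, 0.001, 0.0], [0.0, 0.0, -1.0]]
ft_force: [0.4, -0.3, 0.6]
width: 0.36
```

```bash
python3 -c "
from h import *
go([.51,.1024,.147],0)
d=.065;h=np.array([.1675,.135]);a0=.06
for a in [.06,.25,.45,.65,.85,1.05,1.2,1.32]:
  print(a,'x',round(-1000*d*(np.cos(a)-np.cos(a0)),1),'z',round(-1000*d*(np.sin(a)-np.sin(a0)),1))
"
```

```text
t 3.15 tcp [0.5097 0.1019 0.1456] F [ 0.4366 -0.251   0.5639] w 0.36 
MOVE [ 0.5  0.3 -1.4] turn [ 0.   -0.    0.05] q [  5.7  -1.2 104.3   0.   76.8   5.6]
0.06 x -0.0 z -0.0
0.25 x 1.9 z -12.2
0.45 x 6.4 z -24.4
0.65 x 13.1 z -35.4
0.85 x 22.0 z -44.9
1.05 x 32.5 z -52.5
1.2 x 41.3 z -56.7
1.32 x 48.8 z -59.1
```

>>> step_arm:
  targets:
    - {"x":0,"y":0,"z":0,"rx":0,"ry":0,"rz":0}
    - {"x":0,"y":0,"z":0,"rx":0,"ry":0,"rz":0}
    - {"x":0,"y":0,"z":0,"rx":0,"ry":0,"rz":0}
    - {"x":0,"y":0,"z":0,"rx":0,"ry":0,"rz":0}
    - {"x":0,"y":0,"z":0,"rx":0,"ry":0,"rz":0}

```text
clock: 3.65
tcp_pos: [0.5106, 0.1019, 0.146]
tcp_rot: [[-0.001, 1.0, 0.002], [1.0, 0.001, 0.0], [0.0, 0.002, -1.0]]
ft_force: [4.6, 0.3, -2.5]
width: 0.129
```

>>> step_arm:
  targets:
    - {"x":0.6,"y":-0.3,"z":-6,"rx":0,"ry":0,"rz":0}
    - {"x":1.9,"y":-0.3,"z":-12.2,"rx":0,"ry":0,"rz":0}
    - {"x":4,"y":-0.3,"z":-18.5,"rx":0,"ry":0,"rz":0}
    - {"x":6.4,"y":-0.3,"z":-24.4,"rx":0,"ry":0,"rz":0}
    - {"x":9.6,"y":-0.3,"z":-30,"rx":0,"ry":0,"rz":0}
    - {"x":13.1,"y":-0.3,"z":-35.4,"rx":0,"ry":0,"rz":0}
    - {"x":13.1,"y":-0.3,"z":-35.4,"rx":0,"ry":0,"rz":0}

```text
clock: 4.35
tcp_pos: [0.5106, 0.1152, 0.1821]
tcp_rot: [[-0.001, 1.0, 0.003], [1.0, 0.001, 0.0], [0.0, 0.003, -1.0]]
ft_force: [5.2, 0.2, 1.9]
width: 0.13
```

```bash
python3 -c "
from h import *
go([.51,.1024,.147],0)
im,_=snap('scene','s4')
cv2.imwrite('pics/s4c.png',cv2.resize(im[150:310,230:430],None,fx=4,fy=3.7,interpolation=cv2.INTER_CUBIC))"
```

```text
t 4.35 tcp [0.5106 0.1152 0.1821] F [5.1844 0.1954 1.8819] w 0.13 
MOVE [-12.8  -0.7  35.1] turn [ 0.17 -0.01  0.05] q [  7.1  -2.6 101.8  -0.   80.6   7.1]
```

View pics/s4c.png

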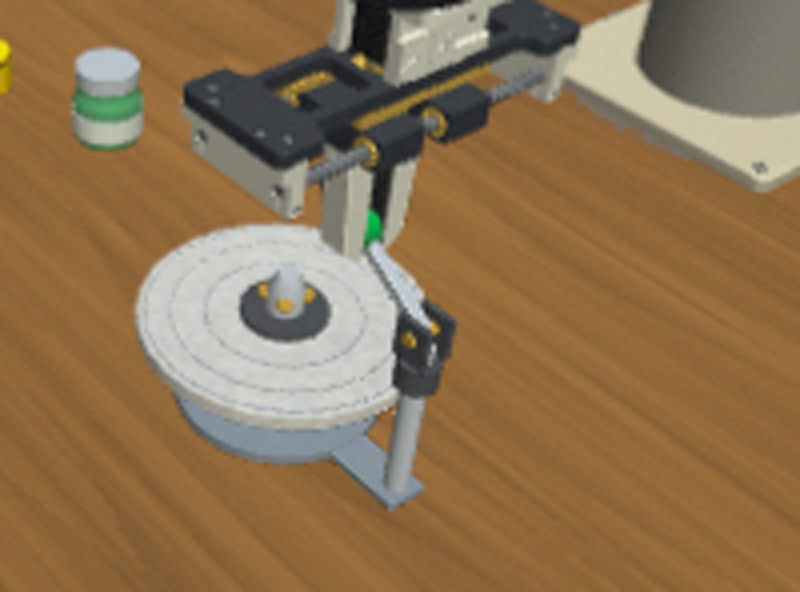

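>>> step_arm:
  targets:
    - {"x":4.2,"y":0,"z":-5,"rx":0,"ry":0,"rz":0}
    - {"x":8.9,"y":0,"z":-9.5,"rx":0,"ry":0,"rz":0}
    - {"x":14,"y":0,"z":-13.6,"rx":0,"ry":0,"rz":0}
    - {"x":19.4,"y":0,"z":-17.1,"rx":0,"ry":0,"rz":0}
    - {"x":25,"y":0,"z":-20,"rx":0,"ry":0,"rz":0}
    - {"x":30,"y":0,"z":-22,"rx":0,"ry":0,"rz":0}
    - {"x":34.5,"y":0,"z":-23.4,"rx":0,"ry":0,"rz":0}
    - {"x":34.5,"y":0,"z":-23.4,"rx":0,"ry":0,"rz":0}

```text
clock: 5.2
tcp_pos: [0.5104, 0.1494, 0.205]
tcp_rot: [[-0.001, 1.0, 0.003], [1.0, 0.001, -0.0], [-0.0, 0.003, -1.0]]
ft_force: [5.6, 0.3, 1.5]
width: 0.126
```

```bash
python3 -c "
from h import *
go([.51,.1024,.147],0)
im,_=snap('scene','s5')
cv2.imwrite('pics/s5c.png',cv2.resize(im[150:310,230:430],None,fx=4,fy=3.7,interpolation=cv2.INTER_CUBIC))"
```

```text
t 5.2 tcp [0.5104 0.1494 0.205 ] F [5.6079 0.2545 1.469 ] w 0.126 
MOVE [-46.9  -0.6  58. ] turn [0.15 0.02 0.04] q [10.8 -2.1 98.9 -0.1 83.1 10.8]
```

View pics/s5c.png

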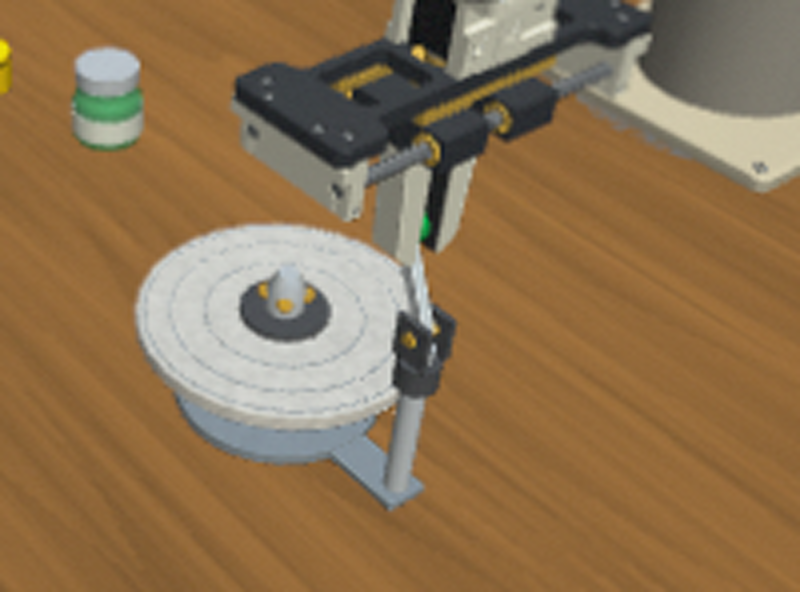

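>>> step_arm:
  targets:
    - {"x":0,"y":0,"z":0,"rx":0,"ry":0,"rz":0}
    - {"x":0,"y":0,"z":0,"rx":0,"ry":0,"rz":0}
    - {"x":0,"y":0,"z":0,"rx":0,"ry":0,"rz":0}
    - {"x":0,"y":0,"z":0,"rx":0,"ry":0,"rz":0}
    - {"x":0,"y":0,"z":0,"rx":0,"ry":0,"rz":0}
    - {"x":0,"y":0,"z":-30,"rx":0,"ry":0,"rz":0}
    - {"x":0,"y":0,"z":-80,"rx":0,"ry":0,"rz":0}
    - {"x":0,"y":0,"z":-120,"rx":0,"ry":0,"rz":0}
  grip: 1

```text
clock: 6.05
tcp_pos: [0.5091, 0.1495, 0.3264]
tcp_rot: [[-0.001, 1.0, 0.0], [1.0, 0.001, 0.0], [0.0, 0.0, -1.0]]
ft_force: [1.2, -0.5, -0.4]
width: 0.768
```

```bash
python3 -c "
from h import *
go([.47,-.25,.26],75)
im,_=snap('scene','s6')
cv2.imwrite('pics/s6c.png',cv2.resize(im[150:310,230:430],None,fx=4,fy=3.7,interpolation=cv2.INTER_CUBIC))"
```

```text
t 6.05 tcp [0.5091 0.1495 0.3264] F [ 1.1892 -0.4741 -0.4404] w 0.768 
MOVE [-399.5  -39.4   66.4] turn [  0.    -0.   -74.96] q [10.8 -4.5 88.5  0.  95.9 10.8]
```

View pics/s6c.png

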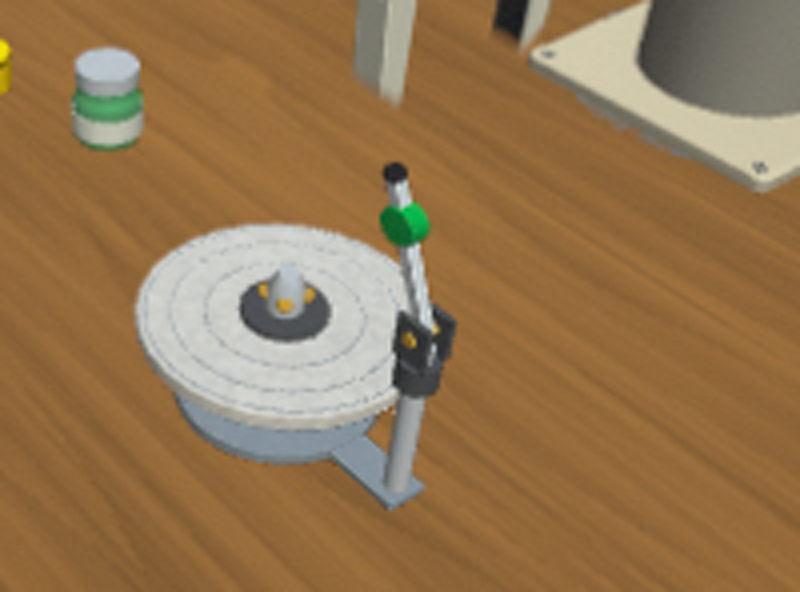

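>>> step_arm:
  targets:
    - {"x":-480,"y":-49,"z":46,"rx":0,"ry":0,"rz":-60}
    - {"x":-480,"y":-49,"z":46,"rx":0,"ry":0,"rz":-60}
    - {"x":-480,"y":-49,"z":46,"rx":0,"ry":0,"rz":-60}
    - {"x":-480,"y":-49,"z":46,"rx":0,"ry":0,"rz":-60}
    - {"x":-480,"y":-49,"z":46,"rx":0,"ry":0,"rz":-60}
    - {"x":-480,"y":-49,"z":46,"rx":0,"ry":0,"rz":-60}
    - {"x":-480,"y":-49,"z":46,"rx":0,"ry":0,"rz":-60}
    - {"x":-480,"y":-49,"z":46,"rx":0,"ry":0,"rz":-60}

```text
clock: 6.9
tcp_pos: [0.4736, -0.2088, 0.2901]
tcp_rot: [[-0.869, 0.494, 0.001], [0.494, 0.869, 0.0], [-0.0, 0.0, -1.0]]
ft_force: [0.7, 0.4, -0.4]
width: 1.002
```

```bash
python3 -c "
from h import *
go([.46,-.33,.28],60)"
```

```text
t 6.9 tcp [ 0.4736 -0.2088  0.2901] F [ 0.682   0.3722 -0.3929] w 1.002 
MOVE [ -48.1 -112.    10.1] turn [0.02 0.03 0.39] q [-29.5  -6.3  94.    0.   92.3 -89.9]
```

>>> step_arm:
  targets:
    - {"x":-40,"y":-97,"z":8,"rx":0,"ry":0,"rz":0}
    - {"x":-40,"y":-97,"z":8,"rx":0,"ry":0,"rz":0}
    - {"x":-40,"y":-97,"z":8,"rx":0,"ry":0,"rz":0}
    - {"x":-40,"y":-97,"z":8,"rx":0,"ry":0,"rz":0}
    - {"x":-40,"y":-97,"z":8,"rx":0,"ry":0,"rz":0}

```text
clock: 7.4
tcp_pos: [0.4604, -0.3106, 0.2821]
tcp_rot: [[-0.867, 0.499, -0.0], [0.499, 0.867, 0.001], [0.0, 0.001, -1.0]]
ft_force: [0.4, 0.0, 0.1]
width: 1.0
```

```bash
python3 -c "
from h import *
go([.47,-.328,.1],60)
im,_=snap('wrist','w7')
cv2.imwrite('pics/w7x.png',cv2.resize(im,None,fx=1.5,fy=1.5,interpolation=cv2.INTER_CUBIC))"
```

```text
t 7.4 tcp [ 0.4604 -0.3106  0.2821] F [0.4073 0.0038 0.0528] w 1.0 
MOVE [-17.1 -10.4 182.1] turn [ 0.04 -0.03  0.05] q [-39.3  -0.2  89.    0.   91.3 -99.4]
```

View pics/w7x.png

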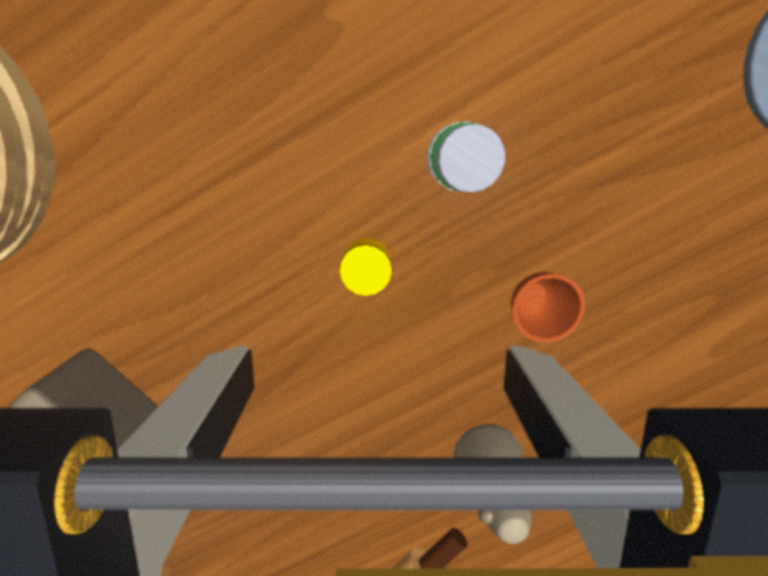

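```bash
python3 -c "
from h import *
M=np.load('pics/w7.npy')
w=ray('wrist',*crop(366,270,1.5,0,0),M)
a=ray('top',*crop(270,426,3.5,310,130));b=ray('scene',*crop(480,122,5,130,140))
print(atz(w,.036),atz(a,.036),atz(b,.036),tri([w,a,b]))
x=atz(w,.036)
go([.4705,-.327,.031],60)"
```

```text
[ 0.4721 -0.3288  0.036 ] [ 0.4705 -0.3282  0.036 ] [ 0.4714 -0.3247  0.036 ] (array([ 0.4709, -0.3284,  0.0344]), [np.float64(1.6738847681952183), np.float64(0.5450110351550497), np.float64(1.5136953872364725)])
t 7.45 tcp [ 0.4606 -0.3103  0.2824] F [-0.213   0.6562  0.9562] w 1.002 
MOVE [-16.9  -9.7 251.4] turn [0.03 0.01 0.11] q [-39.3  -0.3  89.    0.   91.3 -99.4]
```

>>> step_arm:
  targets:
    - {"x":-18,"y":-10.2,"z":50,"rx":0,"ry":0,"rz":0}
    - {"x":-18,"y":-10.2,"z":95,"rx":0,"ry":0,"rz":0}
    - {"x":-18,"y":-10.2,"z":140,"rx":0,"ry":0,"rz":0}
    - {"x":-18,"y":-10.2,"z":165,"rx":0,"ry":0,"rz":0}
    - {"x":-18,"y":-10.2,"z":165,"rx":0,"ry":0,"rz":0}
    - {"x":-18,"y":-10.2,"z":165,"rx":0,"ry":0,"rz":0}

```text
clock: 8.05
tcp_pos: [0.4714, -0.3283, 0.1183]
tcp_rot: [[-0.867, 0.498, 0.0], [0.498, 0.867, -0.0], [-0.0, 0.0, -1.0]]
ft_force: [-0.2, -0.8, 0.7]
width: 1.001
```

```bash
python3 -c "
from h import *
go([.4713,-.328,.031],60)
im,_=snap('wrist','w8')
cv2.imwrite('pics/w8x.png',cv2.resize(im,None,fx=1.5,fy=1.5,interpolation=cv2.INTER_CUBIC))"
```

```text
t 8.05 tcp [ 0.4714 -0.3283  0.1183] F [-0.2374 -0.8304  0.6533] w 1.001 
MOVE [ 0.3  0.2 87.3] turn [0.   0.02 0.14] q [ -40.     8.7   97.     0.    74.3 -100.1]
```

View pics/w8x.png

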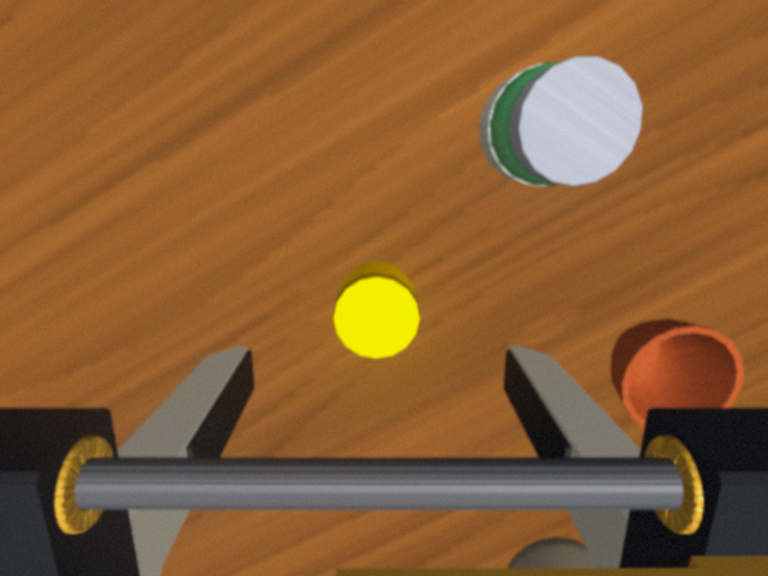

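```bash
python3 -c "
from h import *
w8=ray('wrist',*crop(377,317,1.5,0,0),np.load('pics/w8.npy'));w7=ray('wrist',*crop(366,270,1.5,0,0),np.load('pics/w7.npy'))
print(atz(w8,.036),tri([w7,w8]))
print(np.diff([atz(ray('wrist',*crop(u,317,1.5,0,0),np.load('pics/w8.npy')),.036) for u in(334,420)],axis=0))
go([*atz(w8,.036)[:2],.030],60)"
```

```text
[ 0.4722 -0.3296  0.036 ] (array([ 0.4716, -0.3289,  0.0383]), [np.float64(0.3489643559119252), np.float64(0.34896435591186337)])
[[0.021  0.0364 0.    ]]
t 8.1 tcp [ 0.4721 -0.3292  0.1196] F [-0.0687 -0.4745  0.6804] w 1.003 
MOVE [ 0.1 -0.3 89.6] turn [-0.02  0.17  0.12] q [ -40.     8.7   96.9    0.    74.3 -100.1]
```

>>> step_arm:
  targets:
    - {"x":0,"y":-0.5,"z":35,"rx":0,"ry":0,"rz":0}
    - {"x":0,"y":-0.5,"z":65,"rx":0,"ry":0,"rz":0}
    - {"x":0,"y":-0.5,"z":82,"rx":0,"ry":0,"rz":0}
    - {"x":0,"y":-0.5,"z":88,"rx":0,"ry":0,"rz":0}
    - {"x":0,"y":-0.5,"z":88,"rx":0,"ry":0,"rz":0}
    - {"x":0,"y":-0.5,"z":88,"rx":0,"ry":0,"rz":0}

```text
clock: 8.7
tcp_pos: [0.4719, -0.3308, 0.0317]
tcp_rot: [[-0.867, 0.499, 0.003], [0.499, 0.867, -0.002], [-0.004, -0.001, -1.0]]
ft_force: [0.6, 0.4, -0.3]
width: 0.999
```

>>> step_arm:
  targets:
    - {"x":0,"y":0,"z":0,"rx":0,"ry":0,"rz":0}
    - {"x":0,"y":0,"z":0,"rx":0,"ry":0,"rz":0}
    - {"x":0,"y":0,"z":0,"rx":0,"ry":0,"rz":0}
    - {"x":0,"y":0,"z":0,"rx":0,"ry":0,"rz":0}
    - {"x":0,"y":0,"z":0,"rx":0,"ry":0,"rz":0}
    - {"x":0,"y":0,"z":0,"rx":0,"ry":0,"rz":0}
    - {"x":0,"y":0,"z":0,"rx":0,"ry":0,"rz":0}
    - {"x":0,"y":0,"z":0,"rx":0,"ry":0,"rz":0}
  grip: -1
  force: 35

```text
clock: 9.5
tcp_pos: [0.4704, -0.3297, 0.0292]
tcp_rot: [[-0.866, 0.499, -0.0], [0.499, 0.866, 0.0], [0.0, 0.0, -1.0]]
ft_force: [-0.7, 0.6, 0.3]
width: 0.437
```

```bash
python3 -c "
from h import *
go([.4713,-.328,.031],60)"
```

```text
t 9.5 tcp [ 0.4704 -0.3297  0.0292] F [-0.6526  0.6036  0.2664] w 0.437 
MOVE [ 0.   1.9 -1.8] turn [ 0.   -0.01  0.04] q [ -40.1   15.2   99.8    0.    65.  -100.2]
```

>>> step_arm:
  targets:
    - {"x":0,"y":0,"z":0,"rx":0,"ry":0,"rz":0}
    - {"x":0,"y":0,"z":0,"rx":0,"ry":0,"rz":0}

```text
clock: 9.7
tcp_pos: [0.4704, -0.3297, 0.0292]
tcp_rot: [[-0.866, 0.499, -0.0], [0.499, 0.866, 0.0], [0.0, 0.0, -1.0]]
ft_force: [-0.5, 0.0, -1.2]
width: 0.438
```

```bash
python3 -c "
from h import *
go([.4713,-.328,.031],60)
im,_=snap('wrist','w9')
cv2.imwrite('pics/w9x.png',cv2.resize(im,None,fx=1.5,fy=1.5,interpolation=cv2.INTER_CUBIC))"
```

```text
t 9.7 tcp [ 0.4704 -0.3297  0.0292] F [-0.484   0.035  -1.2429] w 0.438 
MOVE [ 0.   1.9 -1.8] turn [ 0.   -0.01  0.04] q [ -40.1   15.2   99.8    0.    65.  -100.2]
```

View pics/w9x.png

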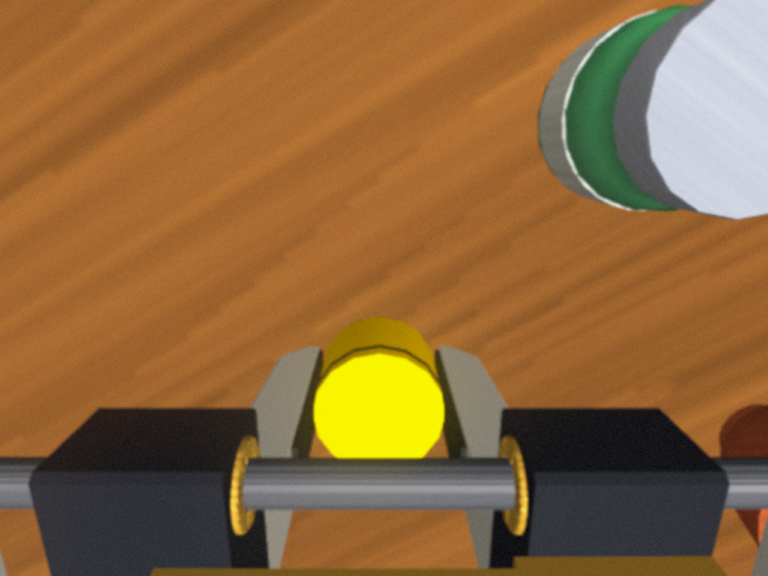

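```bash
python3 -c "
from h import *
im=cv2.imread('pics/w9.png')
b=im.astype(int);m=((b[...,2]>225)&(b[...,1]>215)&(b[...,0]<90)).astype(np.uint8)
ys,xs=np.where(m);print(xs.min(),xs.max(),ys.min(),ys.max())
M=np.load('pics/w9.npy');I=np.eye(4)
P=[]
for y in range(ys.min(),ys.max()+1):
  rr=xs[ys==y]
  for u in(rr.min()-.5,rr.max()+.5):
    o,d=ray('wrist',u,y,I); P.append((o+d*(-.0068-o[2])/d[2])[:2]*1000)
P=np.array(P)
from scipy.optimize import least_squares
f=least_squares(lambda p:np.hypot(*(P-p[:2]).T)-p[2],[0,0,21],loss='soft_l1');print(f.x,np.abs(f.fun).mean())
"
```

```text
210 349 236 339Traceback (most recent call last):
  File "<string>", line 10, in <module>
    for u in(rr.min()-.5,rr.max()+.5):
             ~~~~~~^^
    return umr_minimum(a, axis, None, out, keepdims, initial, where)
ValueError: zero-size array to reduction operation minimum which has no identity
```

```bash
cat > cap.py <<'E'
from h import *
from scipy.optimize import least_squares
def incap(name,ztool):
    im=cv2.imread(f'pics/{name}.png')
    b=im.astype(int);m=((b[...,2]>225)&(b[...,1]>215)&(b[...,0]<90)).astype(np.uint8)
    n,l,st,_=cv2.connectedComponentsWithStats(m);k=1+np.argmax(st[1:,4]);m=l==k
    ys,xs=np.where(m);print(st[k]);I=np.eye(4);P=[]
    for y in range(ys.min()+2,ys.max()-2):
      rr=xs[ys==y]
      for u in(rr.min()-.5,rr.max()+.5):
        o,d=ray('wrist',u,y,I); P.append((o+d*(ztool-o[2])/d[2])[:2]*1000)
    P=np.array(P)
    f=least_squares(lambda p:np.hypot(*(P-p[:2]).T)-p[2],[0,0,21],loss='soft_l1');print('cap in tool mm',f.x,np.abs(f.fun).mean())
E
python3 -c "
from cap import *
incap('w9',-.0068)"
```

```text
[ 210  236   86   69 4899]
cap in tool mm [-1.7565 -0.0398 20.4406] 0.13990744050518183
```

>>> step_arm:
  targets:
    - {"x":0,"y":0,"z":-20,"rx":0,"ry":0,"rz":0}
    - {"x":0,"y":0,"z":-60,"rx":0,"ry":0,"rz":0}
    - {"x":0,"y":0,"z":-100,"rx":0,"ry":0,"rz":0}
    - {"x":0,"y":0,"z":-140,"rx":0,"ry":0,"rz":0}
    - {"x":0,"y":0,"z":-180,"rx":0,"ry":0,"rz":0}
    - {"x":0,"y":0,"z":-200,"rx":0,"ry":0,"rz":0}
    - {"x":0,"y":0,"z":-200,"rx":0,"ry":0,"rz":0}

```text
clock: 10.45
tcp_pos: [0.4721, -0.3312, 0.234]
tcp_rot: [[-0.866, 0.499, 0.006], [0.499, 0.866, -0.005], [-0.007, -0.001, -1.0]]
ft_force: [0.3, -1.0, -0.7]
width: 0.442
```

```bash
python3 -c "
from cap import *
snap('wrist','w10');incap('w10',-.0068)
go([.51,.067,.23],145)"
```

```text
[ 210  236   86   69 4886]
cap in tool mm [-1.8097 -0.0543 20.4232] 0.134893835947453
t 10.5 tcp [ 0.4713 -0.3304  0.2311] F [ 0.0694  0.0442 -0.8844] w 0.441 
MOVE [164.9 363.7   0.2] turn [ -0.19   0.14 -84.96] q [ -40.1    3.8   90.2    0.    85.8 -100.2]
```

>>> step_arm:
  targets:
    - {"x":18,"y":40,"z":0,"rx":0,"ry":0,"rz":-8.5}
    - {"x":36,"y":80,"z":0,"rx":0,"ry":0,"rz":-17}
    - {"x":54,"y":120,"z":0,"rx":0,"ry":0,"rz":-25.5}
    - {"x":72,"y":160,"z":0,"rx":0,"ry":0,"rz":-34}
    - {"x":90,"y":200,"z":0,"rx":0,"ry":0,"rz":-42.5}
    - {"x":108,"y":240,"z":0,"rx":0,"ry":0,"rz":-51}
    - {"x":126,"y":280,"z":0,"rx":0,"ry":0,"rz":-59.5}
    - {"x":144,"y":320,"z":0,"rx":0,"ry":0,"rz":-68}

```text
clock: 11.3
tcp_pos: [0.5042, 0.0212, 0.2268]
tcp_rot: [[-0.784, -0.621, -0.003], [-0.621, 0.784, 0.0], [0.003, 0.002, -1.0]]
ft_force: [1.7, 0.0, 0.8]
width: 0.436
```

```bash
python3 -c "
from cap import *
go([.51,.067,.23],145)"
```

```text
t 11.3 tcp [0.5042 0.0212 0.2268] F [1.6698 0.0188 0.8159] w 0.436 
MOVE [-33.   32.3  -3.2] turn [  0.15  -0.13 -16.61] q [  -3.4   -6.9  101.1   -0.    86.  -131.8]
```

>>> step_arm:
  targets:
    - {"x":-15,"y":13,"z":0,"rx":0,"ry":0,"rz":-8}
    - {"x":-27,"y":25,"z":0,"rx":0,"ry":0,"rz":-15}
    - {"x":-27,"y":25,"z":0,"rx":0,"ry":0,"rz":-15}
    - {"x":-27,"y":25,"z":0,"rx":0,"ry":0,"rz":-15}
    - {"x":-27,"y":25,"z":0,"rx":0,"ry":0,"rz":-15}

```text
clock: 11.8
tcp_pos: [0.5108, 0.055, 0.2282]
tcp_rot: [[-0.604, -0.797, -0.002], [-0.797, 0.604, -0.0], [0.001, 0.001, -1.0]]
ft_force: [0.3, 0.0, -0.8]
width: 0.44
```

```bash
python3 -c "
from cap import *
im,_=snap('wrist','w11')
cv2.imwrite('pics/w11x.png',cv2.resize(im,None,fx=1.5,fy=1.5,interpolation=cv2.INTER_CUBIC))
im,_=snap('scene','s11')
cv2.imwrite('pics/s11c.png',cv2.resize(im[130:310,230:430],None,fx=4,fy=3.3,interpolation=cv2.INTER_CUBIC))
go([.51,.067,.23],145)"
```

```text
t 11.9 tcp [0.5111 0.0548 0.2288] F [ 0.1596 -0.2807  0.3745] w 0.441 
MOVE [-9.   8.2 -1.2] turn [ 0.02 -0.03 -2.11] q [   0.4   -5.6   99.7   -0.    85.9 -142.5]
```

View pics/w11x.png

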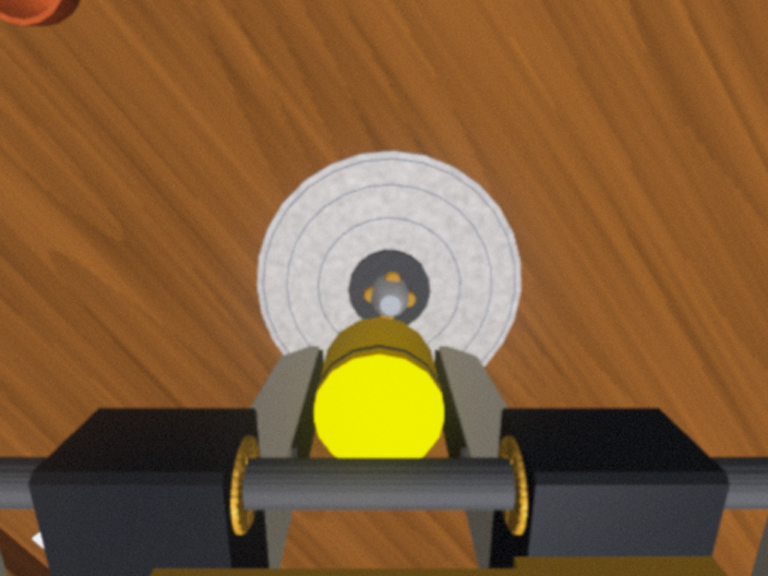

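View pics/s11c.png

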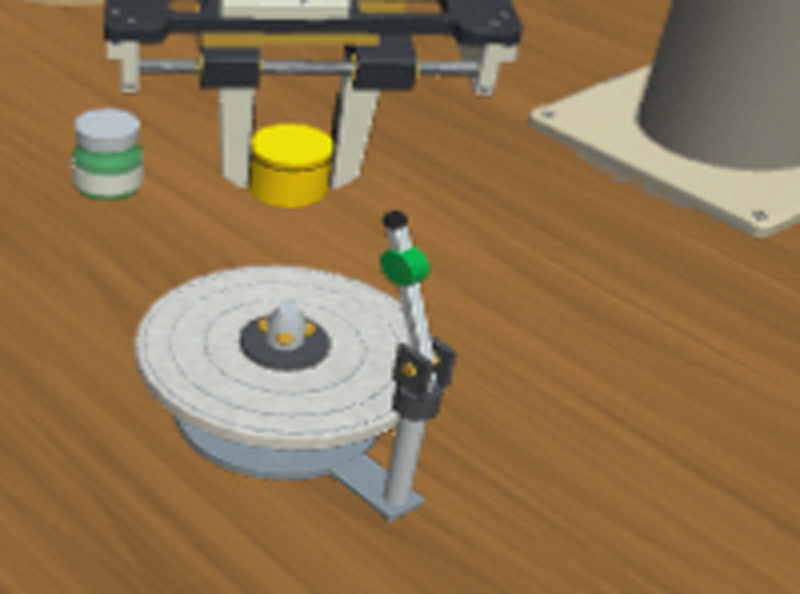

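```bash
python3 -c "
from cap import *
I=np.eye(4);z=.2288
for n,u,v,h in [('stud',391,305,.104),('plate',389.5,289.5,.076),('headL',258,278,.07),('headR',521,278,.07),('headTop',390,152,.07)]:
  o,d=ray('wrist',*crop(u,v,1.5,0,0),I); t=(z-h-o[2])/d[2]; print(n,((o+d*t)*1000).round(1))
M=np.load('pics/w11.npy');print(M)
for n,u,v,h in [('stud',391,305,.104),('plate',389.5,289.5,.076)]: print(n,atz(ray('wrist',*crop(u,v,1.5,0,0),M),h))
incap('w11',-.0068)
"
```

```text
stud [ -9.7   7.5 124.8]
plate [ -8.8   7.2 152.8]
headL [ -2.8 -76.5 158.8]
headR [ -3.   91.3 158.8]
headTop [ 74.5   7.2 158.8]
[[-0.6036 -0.7972 -0.0017  0.5108]
 [-0.7973  0.6036 -0.0003  0.055 ]
 [ 0.0013  0.0012 -1.      0.2282]
 [ 0.      0.      0.      1.    ]]
stud [0.5104 0.067  0.104 ]
plate [0.51   0.0661 0.076 ]
[ 210  237   85   67 4746]
cap in tool mm [-2.129   0.1028 20.2668] 0.12615905978514858
```

>>> step_arm:
  targets:
    - {"x":-7.8,"y":7.4,"z":0,"rx":0,"ry":0,"rz":0}
    - {"x":-7.8,"y":7.4,"z":30,"rx":0,"ry":0,"rz":0}
    - {"x":-7.8,"y":7.4,"z":60,"rx":0,"ry":0,"rz":0}
    - {"x":-7.8,"y":7.4,"z":78,"rx":0,"ry":0,"rz":0}
    - {"x":-7.8,"y":7.4,"z":78,"rx":0,"ry":0,"rz":0}
    - {"x":-7.8,"y":7.4,"z":78,"rx":0,"ry":0,"rz":0}

```text
clock: 12.5
tcp_pos: [0.5101, 0.0666, 0.1517]
tcp_rot: [[-0.602, -0.799, -0.0], [-0.799, 0.602, 0.0], [0.0, 0.0, -1.0]]
ft_force: [0.2, -0.7, -0.6]
width: 0.44
```

```bash
python3 -c "
from cap import *
im,_=snap('wrist','w12')
cv2.imwrite('pics/w12x.png',cv2.resize(im,None,fx=1.5,fy=1.5,interpolation=cv2.INTER_CUBIC))
im,_=snap('scene','s12')
cv2.imwrite('pics/s12c.png',cv2.resize(im[160:300,240:400],None,fx=5,fy=4.2,interpolation=cv2.INTER_CUBIC))
go([.51,.067,.145],145)"
```

```text
t 12.6 tcp [0.5111 0.0666 0.153 ] F [-0.2633 -0.0463  0.7866] w 0.438 
MOVE [0.4 1.2 8. ] turn [-0.11  0.09 -1.98] q [   1.7   -2.4  104.7    0.    77.5 -141.3]
```

View pics/w12x.png

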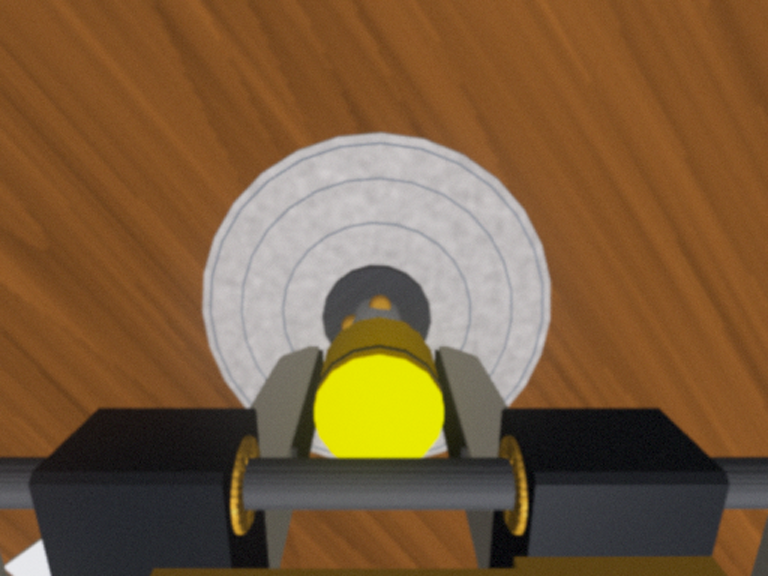

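View pics/s12c.png

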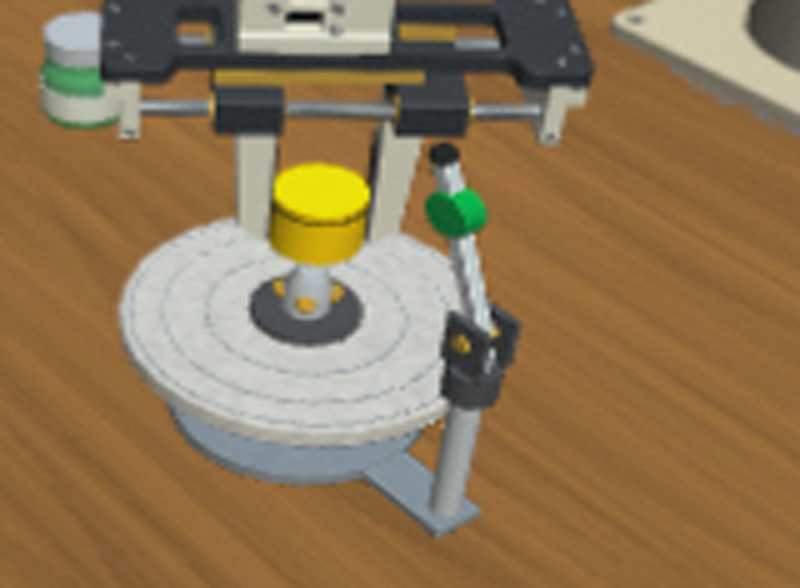

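```bash
python3 -c "
from cap import *
I=np.eye(4);z=.152
for n,u,v,h in [('plateL',323,311,.076),('plateR',431,311,.076),('plateTop',377,265,.076),('headL',203,292,.07),('headR',551,292,.07),('headTop',378,133,.07)]:
  o,d=ray('wrist',*crop(u,v,1.5,0,0),I); t=(z-h-o[2])/d[2]; print(n,((o+d*t)*1000).round(1))
incap('w12',-.0068)
"
```

```text
plateL [  3.7 -26.   76. ]
plateR [ 3.6 25.1 76. ]
plateTop [26.  -0.4 76. ]
headL [ 11.3 -84.1  82. ]
headR [11.1 83.3 82. ]
headTop [84.1  0.1 82. ]
[ 211  238   84   66 4660]
cap in tool mm [-2.2451  0.1456 20.088 ] 0.16120064642794682
```

>>> step_arm:
  targets:
    - {"x":1,"y":-0.4,"z":8,"rx":0,"ry":0,"rz":0}
    - {"x":1,"y":-0.4,"z":16,"rx":0,"ry":0,"rz":0}
    - {"x":1,"y":-0.4,"z":24,"rx":0,"ry":0,"rz":0}
    - {"x":1,"y":-0.4,"z":28,"rx":0,"ry":0,"rz":0}
    - {"x":1,"y":-0.4,"z":28,"rx":0,"ry":0,"rz":0}
    - {"x":1,"y":-0.4,"z":28,"rx":0,"ry":0,"rz":0}

```text
clock: 13.2
tcp_pos: [0.5097, 0.0654, 0.1232]
tcp_rot: [[-0.601, -0.799, -0.0], [-0.799, 0.601, 0.0], [0.0, 0.0, -1.0]]
ft_force: [-0.0, 0.9, 0.2]
width: 0.437
```

>>> step_arm:
  targets:
    - {"x":0,"y":0,"z":1,"rx":0,"ry":0,"rz":0}
    - {"x":0,"y":0,"z":2,"rx":0,"ry":0,"rz":0}
    - {"x":0,"y":0,"z":3,"rx":0,"ry":0,"rz":0}
    - {"x":0,"y":0,"z":3,"rx":0,"ry":0,"rz":0}

```text
clock: 13.6
tcp_pos: [0.5098, 0.0654, 0.1202]
tcp_rot: [[-0.601, -0.799, -0.0], [-0.799, 0.601, -0.0], [0.0, 0.0, -1.0]]
ft_force: [0.2, 0.2, -0.2]
width: 0.439
```

>>> step_arm:
  targets:
    - {"x":0,"y":0,"z":1,"rx":0,"ry":0,"rz":0}
    - {"x":0,"y":0,"z":2,"rx":0,"ry":0,"rz":0}
    - {"x":0,"y":0,"z":3,"rx":0,"ry":0,"rz":0}
    - {"x":0,"y":0,"z":3,"rx":0,"ry":0,"rz":0}

```text
clock: 14.0
tcp_pos: [0.5104, 0.0651, 0.1183]
tcp_rot: [[-0.601, -0.799, 0.001], [-0.799, 0.601, -0.001], [-0.0, -0.001, -1.0]]
ft_force: [-2.4, -1.8, 6.6]
width: 0.439
```

>>> step_arm:
  targets:
    - {"x":0,"y":0,"z":1,"rx":0,"ry":0,"rz":0}
    - {"x":0,"y":0,"z":2,"rx":0,"ry":0,"rz":0}
    - {"x":0,"y":0,"z":2,"rx":0,"ry":0,"rz":0}

```text
clock: 14.3
tcp_pos: [0.5107, 0.0652, 0.1167]
tcp_rot: [[-0.601, -0.799, 0.002], [-0.799, 0.601, -0.0], [-0.001, -0.002, -1.0]]
ft_force: [-2.5, -1.1, 8.6]
width: 0.436
```

>>> step_arm:
  targets:
    - {"x":0.5,"y":0,"z":1,"rx":0,"ry":0,"rz":0}
    - {"x":0.5,"y":0,"z":2,"rx":0,"ry":0,"rz":0}
    - {"x":0.5,"y":0,"z":2,"rx":0,"ry":0,"rz":0}

```text
clock: 14.6
tcp_pos: [0.51, 0.0649, 0.1139]
tcp_rot: [[-0.601, -0.799, 0.001], [-0.799, 0.601, -0.0], [-0.001, -0.001, -1.0]]
ft_force: [-0.0, -1.4, 1.8]
width: 0.434
```

>>> step_arm:
  targets:
    - {"x":0,"y":0,"z":1,"rx":0,"ry":0,"rz":0}
    - {"x":0,"y":0,"z":2,"rx":0,"ry":0,"rz":0}
    - {"x":0,"y":0,"z":2,"rx":0,"ry":0,"rz":0}

```text
clock: 14.9
tcp_pos: [0.5089, 0.0649, 0.1099]
tcp_rot: [[-0.601, -0.799, -0.001], [-0.799, 0.601, -0.0], [0.001, 0.001, -1.0]]
ft_force: [4.0, -1.4, -9.8]
width: 0.439
```

>>> step_arm:
  targets:
    - {"x":0,"y":0,"z":1,"rx":0,"ry":0,"rz":0}
    - {"x":0,"y":0,"z":2,"rx":0,"ry":0,"rz":0}
    - {"x":0,"y":0,"z":2,"rx":0,"ry":0,"rz":0}

```text
clock: 15.2
tcp_pos: [0.5092, 0.0649, 0.1087]
tcp_rot: [[-0.601, -0.799, -0.001], [-0.799, 0.601, -0.0], [0.001, 0.001, -1.0]]
ft_force: [3.3, -1.1, -7.7]
width: 0.439
```

>>> step_arm:
  targets:
    - {"x":0,"y":0,"z":1,"rx":0,"ry":0,"rz":0}
    - {"x":0,"y":0,"z":2,"rx":0,"ry":0,"rz":0}
    - {"x":0,"y":0,"z":2,"rx":0,"ry":0,"rz":0}

```text
clock: 15.5
tcp_pos: [0.5097, 0.0652, 0.1077]
tcp_rot: [[-0.601, -0.799, 0.0], [-0.799, 0.601, 0.0], [-0.001, -0.0, -1.0]]
ft_force: [-0.2, -0.2, -0.8]
width: 0.438
```

>>> step_arm:
  targets:
    - {"x":0,"y":0,"z":1,"rx":0,"ry":0,"rz":0}
    - {"x":0,"y":0,"z":1,"rx":0,"ry":0,"rz":0}
    - {"x":0,"y":0,"z":1,"rx":0,"ry":0,"rz":0}

```text
clock: 15.8
tcp_pos: [0.5096, 0.0651, 0.1064]
tcp_rot: [[-0.601, -0.799, 0.0], [-0.799, 0.601, 0.0], [-0.0, -0.0, -1.0]]
ft_force: [0.1, 0.3, -1.2]
width: 0.437
```

>>> step_arm:
  targets:
    - {"x":0,"y":0,"z":1,"rx":0,"ry":0,"rz":0}
    - {"x":0,"y":0,"z":1,"rx":0,"ry":0,"rz":0}
    - {"x":0,"y":0,"z":1,"rx":0,"ry":0,"rz":0}

```text
clock: 16.1
tcp_pos: [0.5095, 0.065, 0.1053]
tcp_rot: [[-0.601, -0.799, -0.0], [-0.799, 0.601, -0.0], [0.0, 0.0, -1.0]]
ft_force: [-0.2, 0.1, -0.5]
width: 0.441
```

>>> step_arm:
  targets:
    - {"x":0,"y":0,"z":1,"rx":0,"ry":0,"rz":0}
    - {"x":0,"y":0,"z":1,"rx":0,"ry":0,"rz":0}
    - {"x":0,"y":0,"z":1,"rx":0,"ry":0,"rz":0}

```text
clock: 16.4
tcp_pos: [0.5096, 0.0651, 0.1051]
tcp_rot: [[-0.601, -0.799, 0.0], [-0.799, 0.601, 0.0], [-0.0, -0.0, -1.0]]
ft_force: [-3.2, -0.1, 7.7]
width: 0.438
```

>>> step_arm:
  targets:
    - {"x":0,"y":0,"z":1,"rx":0,"ry":0,"rz":0}
    - {"x":0,"y":0,"z":1,"rx":0,"ry":0,"rz":0}
    - {"x":0,"y":0,"z":1,"rx":0,"ry":0,"rz":0}

```text
clock: 16.7
tcp_pos: [0.5096, 0.065, 0.105]
tcp_rot: [[-0.601, -0.799, 0.0], [-0.799, 0.601, -0.0], [-0.0, -0.0, -1.0]]
ft_force: [-8.5, -0.0, 16.0]
width: 0.44
```

>>> step_arm:
  targets:
    - {"x":0.2,"y":0.2,"z":-0.5,"rx":0,"ry":0,"rz":0}
    - {"x":0.2,"y":0.2,"z":-0.5,"rx":0,"ry":0,"rz":0}
    - {"x":0.2,"y":0.2,"z":-0.5,"rx":0,"ry":0,"rz":0}
    - {"x":0.2,"y":0.2,"z":-0.5,"rx":0,"ry":0,"rz":0}

```text
clock: 17.1
tcp_pos: [0.5096, 0.065, 0.1051]
tcp_rot: [[-0.601, -0.799, 0.001], [-0.799, 0.601, 0.0], [-0.001, -0.001, -1.0]]
ft_force: [-5.4, 1.0, 9.6]
width: 0.438
```

```bash
python3 -c "
from cap import *
im,_=snap('wrist','w13')
cv2.imwrite('pics/w13x.png',cv2.resize(im,None,fx=1.5,fy=1.5,interpolation=cv2.INTER_CUBIC))
im,_=snap('scene','s13')
cv2.imwrite('pics/s13.png',im)
cv2.imwrite('pics/s13c.png',cv2.resize(im[180:300,250:370],None,fx=5,fy=5,interpolation=cv2.INTER_CUBIC))
go([.51,.067,.105],145)"
```

```text
t 17.2 tcp [0.5096 0.065  0.1051] F [-5.0684 -0.0611  9.9645] w 0.436 
MOVE [-1.8  0.8  0.1] turn [-0.03  0.03 -1.95] q [   1.6    0.4  107.3    0.    72.3 -141.5]
```

View pics/w13x.png

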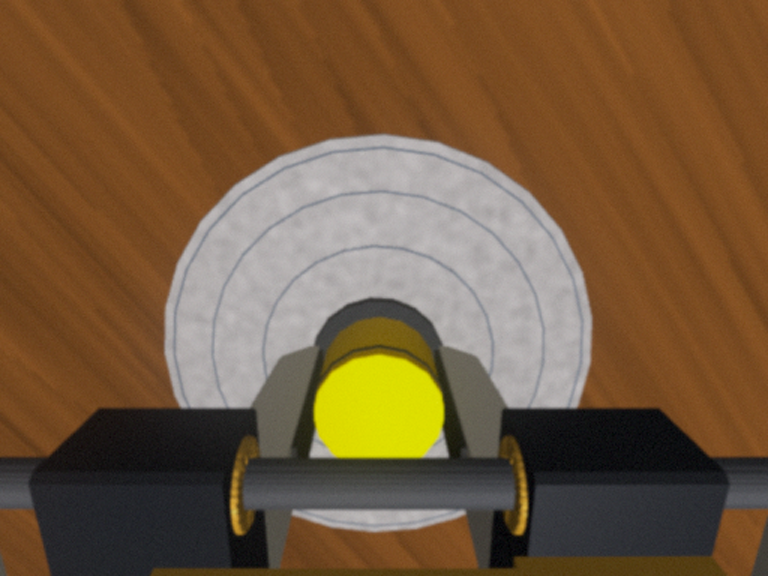

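View pics/s13c.png

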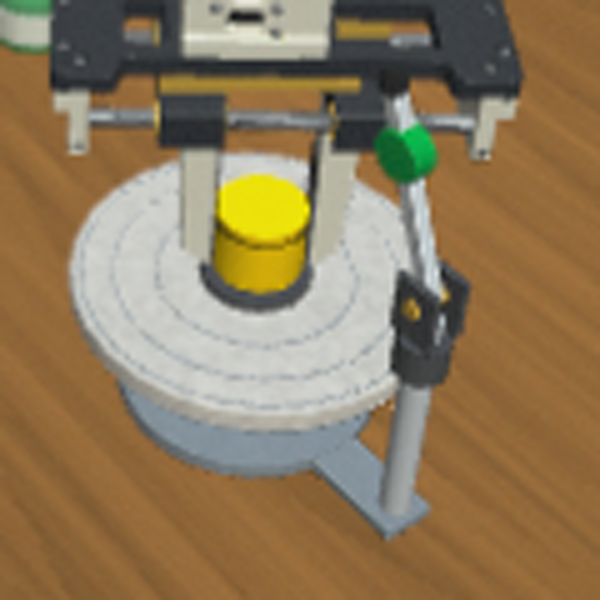

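View pics/s13.png

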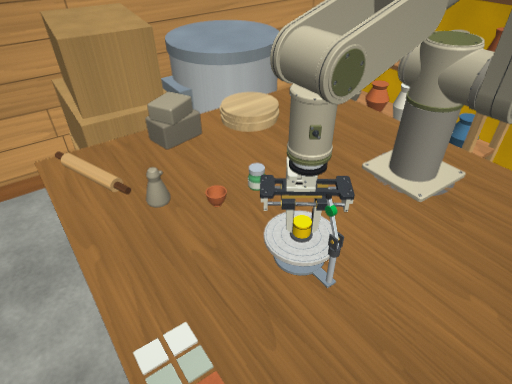

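```bash
python3 -c "
from h import *
s=r.sense();print(s['ft_force'],s['tcp_pos']);print(r.hand_in())"
```

```text
[-5.0684 -0.0611  9.9645] [0.5096 0.065  0.1051]
the job is handed in; nothing more can be done
None
```

I did both parts in order and handed the job in at 17.2 s.

- **Pointer:** I swung it up by the green disc and let go at about 1.3 rad, going by the path the gripper followed. It looks the same in every later picture, including the last one, after the cap was pressed home.
- **Cap:** I set it over the stud and pushed. The upward force rose to about 8.6 N at the last reading before the snap. It then dropped and reversed to about −10 N as the balls snapped over, and the cap stopped hard.
- **Last checks:** The tool stopped with the cap's rim at about 76 mm, which is the hub plate's height. The pictures show the cap seated flat on the plate, still gripped and pressed down with 10.0 N. There was also about 5 N of sideways push along −x, which I left as it was.
- **Other objects:** I did not touch the glaze jar, pinch pot or clay figure, and they look unmoved in the last picture.
- **Disagreements:**
  - The cap measured about 40.7 mm between the fingers instead of 42 mm.
  - My camera measurements differed from each other by 1–2 mm (up to 4–5 mm for the scene camera alone).
  - One move call was refused because its rows lacked keys.

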